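Gauge a drilled nylon sphere and read the tip under the magnifier

ROBOT

A 6-joint arm with a two-finger parallel gripper is mounted at the origin on the work surface. World frame = base frame: x ahead of the robot, y to its left, z up, the work surface at z = 0. Lengths are in m, angles in degrees, forces in N, time in s.
With the tool pointing down it reaches from about 0.3 to 0.75 m from the base axis. Payload 8.5 kg.
Tool frame: the origin (TCP) lies at the very end of the fingers, on their centre line; the grasp point (between the pads) lies 19 mm behind it (env.hold_point_z is the distance from the TCP to the grasp point, in m); z points along the fingers, y is the line along which they close (so a half turn about z gives the same grasp; the last joint's range is limited). The gripper opens to 85 mm and grips with 20 to 120 N. Pads are 22 mm wide; open, the fingers measure 114 mm over their backs; the gripper's body (76 mm by 85 mm) begins 54 mm behind the grasp point. The pads swing forward as they close: fully open they stand 13 mm farther back than shut.
Start: joints at [-84.242, 21.807, 74.336, -0, 83.858, -12.336], TCP at [0.171, -0.523, 0.231] pointing down, gripper open.
Joint ranges: [-178.18, 178.18], [-50.72, 133.34], [12.68, 142.11], [-81.47, 261.47], [9.98, 163.14], [-165.26, 165.26]. Speed limits (degrees/s): [136.94, 136.94, 180, 180, 180, 180].

INTERFACE

Orientations are given as a 3x3 rotation matrix whose columns are the frame's x, y, z axes.
In Python, from rig import env, optics gives the robot as it stands.
- The arm moves only by the shell command python3 -m jog 'ROWS' [OPENING] [FORCE]. ROWS is JSON, a list of rows, each an object with "linear": the shift along the tool's x, y, z in units of 40 mm (1.0 is 40 mm), a list of three; "roll": the turn about the tool's z in units of 5 degrees (1.0 is 5 degrees). A call has 1 to 12 rows; each row shifts and turns the commanded pose from where the row before left it, along the tool's axes as they then stand; what a row does not reach is not made up. A row lasts 1/12 s, in which the tool goes at most 41.7 mm and 7.16 degrees, less where a joint would pass 70% of its speed; a pose out of reach is approached as far as the arm can. A call is refused whole if a number of a shift passes 1 or a number of a turn 1, either way. A call with a gripper value outside its range is refused whole. OPENING is the opening, from -1 (shut) to 1 (fully open), set as the call begins (- or left out, the last holds). The fingers move at their own pace and stop on an object; FORCE is the grip in N (left out, the last holds). Time passes only in rows, so rows that do not move let the fingers close. It gives the time, the measured TCP pose, the force, the opening and the grip force at its end, in the units of the state.
- env.observe(): the state, without advancing time (a new reading comes with each control period).
- optics.get_image(name): name is "scene" or "top"; returns the picture (400x640x3 uint8, red, green, blue); there is no depth.
- optics.calibration(name): a dict with "fov_y" (degrees; the focal length in pixels is half the picture's height over the tangent of half this angle, whatever the lens; pixels are square), "cx", "cy" (the principal point, pixels), "T" (4x4, takes a point from camera to world coordinates). Camera axes: x right, y down, z forward; pixel columns grow to the right and rows downward; lengths in m; the calibration is good to about 2 mm. A picture is of the moment at which its call begins. calibration takes no time and is no camera call.
- env.close_job(): hands the job in; it is judged then, once.
The state is a dict: "time_s": time; "q": joint angles; "qvel": joint speeds; "joint_efforts": joint torques, N m; "position": TCP position; "tool_rot": TCP orientation; "ft_force": force on the tool from outside, world axes, zero at the start; "wrist_torque": the same for the moment, N m; "grip_width": finger opening in m; "gripper_force": force on a finger pad.
Only numpy, scipy, OpenCV 4.12 (cv2) and the standard library are available. Lean on these libraries where they do the work, as an engineer would, in place of code of your own. Each camera call takes 0.05 s, during which the arm holds its last target. There are 200 camera calls.

TASK

Pick up the steel gauge rod that has the round collar (not the plain rod beside it) by its square handle, push it tip first down the sloping guide tube of the drilling jig until its collar stops against the mouth, pause a moment there, and draw it right out again. Then bring its tip under the middle of the magnifier lens, about a hand's width below the glass, and hold the rod level and still for reading: finish while still holding it there, touching nothing else with it. Leave everything else on the table where it stands.

Things in the scene. Friction and masses are not known exactly. Their poses are not given: they have to be found in the camera images.
- gauge_rod: gauge rod, 0.10-0.17 kg: dark square handle 80 long, 18 x 18; round collar 30 diameter, 6 thick; bright round steel rod 10 diameter, tapered to 4 in the last 8. Origin: handle centre, where to grip; +x along the rod to the tip. Handle x -40 to 40, collar 40 to 46, tip 161. Starts level in a bay of the rod rest, axis 55 above the table, two handle faces upright
- collar_face (a point): centre of the collar's stop face (the face towards the tip), on the rod's axis, 46 from the handle's centre; this face meets the tube's mouth
- rod_tip (a point): end of the gauge rod, on its axis, 115 beyond the collar face
- plain_rod: a rod with the same handle and length but no collar, lying in the other bay of the rest; not to be used. Origin and axes as for the gauge rod
- rod_rest: fixed wooden rest. Origin on the table; +x the way both rods point. Base x -55 to 95, 140 wide, 12 thick. Bays at y -45 and 45, either may hold the gauge rod. Each bay: a notched post under the handle's rear (x -50 to -40) and one under the thin rod (x 75 to 85), up to 63 high. Handle centres at about x -10: free to grip between the posts; lift straight up
- jig: fixed drilling jig: aluminium base 160 x 90 x 12 with two posts that carry the guide tube, and a nylon sphere clamped below the tube's lower end. Origin: centre of the base's underside on the table; z up, +x is the horizontal heading in which the tube runs down
- tube: guide tube fixed on the jig, steel, 34 outside diameter, 14 bore, 104 long, open at both ends. Origin: centre of its mouth (upper end), 115 above the table; +x runs down the bore, 25 degrees below level. The gauge rod is fully in when the collar face is at this origin; the bore beyond is clear for the tip
- magnifier: fixed steel swing arm magnifier. Origin: on the table straight below the lens centre. Its foot (110 diameter) with a post 470 high stands 260 along +y; two arms 12 thick run from the top of the post along -y and down to the +y edge of the lens ring
- lens (a point): centre of the magnifier's lens, 310 above the table. The lens lies level in a ring of 112 outside diameter, 16 thick; the space below it is open
- sphere_board: bystander: wooden board 125 x 85 with six black nylon spheres, 41 high. Origin: centre of its underside
- paperweight: bystander: blue glass paperweight, 72 diameter, 46 high. Origin: centre of its underside
- rod_clamp: bystander: chrome rod clamp, about 70 x 60, 34 high. Origin: under its block
- tin: bystander: open tin of grey connectors, 84 diameter, 50 high. Origin: centre of its underside
- layer_model: bystander: part-built graphite layer model on a clear plate 160 x 140, 135 high. Origin: centre of its underside
Things that resemble listed ones, but are neither listed nor needed, are in the scene too. Leave any blue look-alike of the jig alone. Leave any pink look-alike of the gauge_rod alone.

How it is judged:
By the outcome, as a careful person would: the job done as asked, in the order asked, and still so for the second after the job is handed in, while the arm keeps its last pose, push and grip.
It also fails if it takes over 51 s, if anything falls off the work surface, if the arm or the gripper's body presses on something with over 40 N, if the wrist force passes 120 N, or if a joint passes its speed limit or range.

## Working session

There is one attempt and no reset: what is moved stays moved. The work goes in short steps, Python scripts to look and compute and a shell command to move; the robot and the scene stay as the last step left them, time stands still between calls to the robot, and variables do not carry over. Pictures are saved under pics/ and viewed, at most 14 in all, crops included, and the job is handed in when it is done.

```bash
mkdir -p pics
python3 - <<'E'
from rig import env, optics
import cv2
for n in("scene","top"):
    im=optics.get_image(n); cv2.imwrite(f"pics/{n}0.png",im[:,:,::-1]); c=optics.calibration(n); print(n,c)
s=env.observe(); print(s["position"],s["tool_rot"],s["time_s"],s["grip_width"],env.hold_point_z)
E
```

```text
scene {'fov_y': 55.599938112774964, 'cx': 318.69718626021637, 'cy': 190.45979062450368, 'T': array([[ 0.86364597,  0.29683586, -0.40743603,  1.02904729],
       [ 0.50409253, -0.51259352,  0.69508172, -0.76110628],
       [-0.00252389, -0.80568998, -0.59233207,  0.84597622],
       [ 0.        ,  0.        ,  0.        ,  1.        ]])}
top {'fov_y': 56.4220738092908, 'cx': 312.9121983338256, 'cy': 200.75806409077666, 'T': array([[ 0.01048235, -0.98826687,  0.15237685,  0.3945587 ],
       [-0.99950535, -0.014874  , -0.02770967,  0.03154313],
       [ 0.02965101, -0.15201102, -0.98793394,  1.1983997 ],
       [ 0.        ,  0.        ,  0.        ,  1.        ]])}
[ 0.17078805 -0.52257284  0.23079021] [[ 9.50550159e-01  3.10571044e-01 -1.44296190e-04]
 [ 3.10570989e-01 -9.50549433e-01  1.19837672e-03]
 [ 2.35020449e-04 -1.18393139e-03 -9.99999272e-01]] 0.1 0.08544911153075382 0.0187
```

View pics/scene0.png

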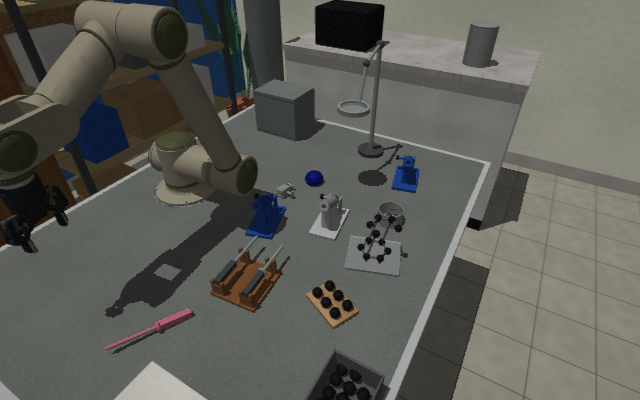

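View pics/top0.png

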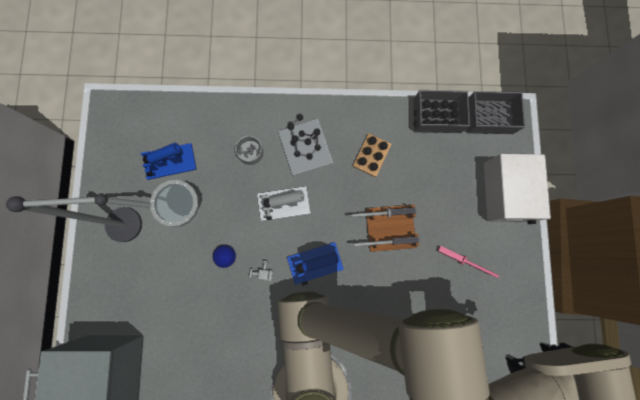

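The top view shows the rest at about (391,228) with two rods pointing left. The white jig is at (284,203), the lens at (174,203), and blue and pink decoys are nearby. I'll zoom in to find the collar and the tube's mouth.

```bash
python3 - <<'E'
import cv2,numpy as np
a=cv2.imread("pics/scene0.png");b=cv2.imread("pics/top0.png")
A=cv2.resize(a[180:310,200:360],(800,650),interpolation=cv2.INTER_CUBIC)[:600]
B=cv2.resize(b[180:260,250:430],(792,352),interpolation=cv2.INTER_CUBIC)
cv2.imwrite("pics/c1.png",A);cv2.imwrite("pics/c2.png",B)
E
timeout 10 python3 -m jog --help 2>&1 | head -20
```

```text
invalid input: not JSON, or not a number
```

View pics/c1.png

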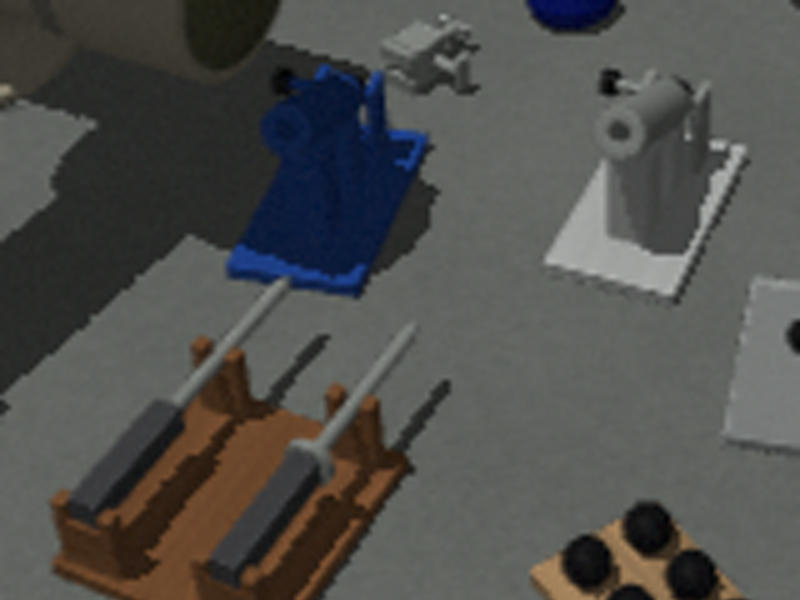

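View pics/c2.png

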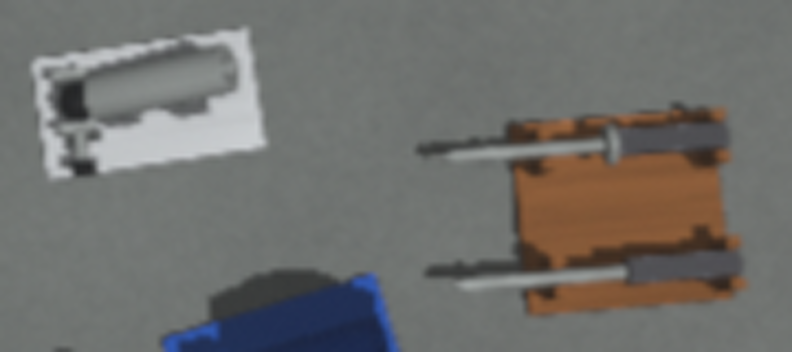

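The collared rod is the one in the upper bay in the top view: collar about (389,213), tip about (352,215). The tube's mouth faces the rods, at about (324,206) in the scene view and (303,195) in the top view. Next I'll measure these to sub-pixel.

Run:
```python
import cv2,numpy as np
np.set_printoptions(linewidth=250)
b=cv2.imread("pics/top0.png");g=b.max(2)
print("rod");print(np.arange(348,418,3));print(np.c_[np.arange(204,222),g[204:222,348:418:3]])
print("jig"); print(np.arange(258,312,2));print(np.c_[np.arange(186,222),g[186:222,258:312:2]])
a=cv2.imread("pics/scene0.png").max(2)
print("mouth");print(np.arange(316,344));print(np.c_[np.arange(192,216),a[192:216,316:344]])
```

```text
rod
[348 351 354 357 360 363 366 369 372 375 378 381 384 387 390 393 396 399 402 405 408 411 414 417]
[[204 113 113 111 113 114 113 111 115 117 115 117 115 117 117 115 115 114 113  91  75  89 108 123 115]
 [205 116 115 113 112 114 114 114 115 116 115 116 114 113 113 115 109  92  98 104  74  75  98 127 114]
 [206 117 114 113 112 113 115 111 113 113 114 117  97  92 105 129 133 130 124  88  73  63  84 122 116]
 [207 116 113 115 115 113 113  84  93  92 116 147  84 125 119 102 119 102  98  73  71  56  66 102 117]
 [208 114 114 114 115 114 113  67 106 120 137 149  77 100  95  81  86  69  72  75  85  71  73  87 116]
 [209 115 111 114 114 114 113  64  87 116 137 137  75  72  74  92  80  74  76  78  86  81  81  84 115]
 [210 114 111 114 112 112 110  62  66 106 118  98  72  74  70 106  84  82  82  82  82  82  82  83 113]
 [211 109 110 113  84  93  81  62  62  93  95  78  78  89  82 120  83  83  82  82  82  81  82  84 114]
 [212  81  81  82  65  76  69  72  78  99 112 117 121 131 106 130  82  81  83  82  82  81  81  85 115]
 [213  64  64  76  86 110 117 122 129 139 149 149 144 143 108 127  82  
[... 3439 characters left out ...]
103 102  97 105 108 111 111 106 105  84  67  68  71  66  69  71  69  65  64  67  62  58  51  59  70  71]
 [211 101 103 102 100 108 102  93  98 100  81  76  72  68  72  67  63  68  74  70  67  65  68  61  59  53  61  70  71]
 [212 101 102 102 103 141 119  84  76  76  75  75  70  72  69  65  63  70  75  69  64  65  67  62  56  56  70  73  70]
 [213 103 105 104 112 156 125  98  81  75  72  73  73  74  72  65  63  68  73  71  65  66  67  62  55  63  71  72  77]
 [214 101 104 106 155 164 125  98  81  77  74  74  72  73  70  63  64  70  76  71  64  66  67  62  59  69  70  78 151]
 [215 101 103 125 157 163 126  98  95  82  74  73  74  74  68  64  64  72  75  71  65  66  70  69  73  71  73 151 166]]
```

```bash
cat > h.py <<'E'
import numpy as np
from rig import env,optics
def ray(n,u,v):
    c=optics.calibration(n);f=200/np.tan(np.radians(c["fov_y"]/2));T=c["T"]
    d=T[:3,:3]@np.array([(u-c["cx"])/f,(v-c["cy"])/f,1]);return T[:3,3],d/np.linalg.norm(d)
def onz(n,u,v,z):
    o,d=ray(n,u,v);return o+d*(z-o[2])/d[2]
def tri(p,q):  # top px, scene px
    (a,d),(b,e)=ray("top",*p),ray("scene",*q)
    s=np.linalg.lstsq(np.c_[d,-e],b-a,rcond=None)[0];P,Q=a+s[0]*d,b+s[1]*e
    return (P+Q)/2,np.linalg.norm(P-Q)
def proj(n,P):
    c=optics.calibration(n);f=200/np.tan(np.radians(c["fov_y"]/2));T=c["T"];p=T[:3,:3].T@(np.asarray(P)-T[:3,3])
    return f*p[0]/p[2]+c["cx"],f*p[1]/p[2]+c["cy"]
E
python3 - <<'E'
from h import *
import cv2,sys
np.set_printoptions(linewidth=250,precision=4,suppress=True,threshold=sys.maxsize)
g=cv2.imread("pics/top0.png").max(2);a=cv2.imread("pics/scene0.png").max(2)
print(np.arange(258,310,2));print(np.c_[np.arange(188,212),g[188:212,258:310:2]])
print(np.arange(240,286,2));print(np.c_[np.arange(242,298),a[242:298,240:286:2]])
for p,z in [((402.6,211.3),.055),((350.4,215.2),.055)]:
    P=onz("top",*p,z);print(P,proj("scene",P))
print("mouth scene",onz("scene",323.6,205.7,.115),proj("top",onz("scene",323.6,205.7,.115)))
E
```

```text
[258 260 262 264 266 268 270 272 274 276 278 280 282 284 286 288 290 292 294 296 298 300 302 304 306 308]
[[188 114 115 114 115 114 115 118 117 117 118 117 115 117 118 123 110 124 161 175 175 181 194 195 195 155 114]
 [189 112 114 115 115 114 114 118 118 117 119 124 120 115 138 176 170 138 129 169 188 186 175 193 196 156 113]
 [190 114 115 116 115 116 113 118 124 125 128 165 179 176 175 184 140 114  99 123 148 136 133 176 197 165 118]
 [191 115 114 114 117 126 112 136 164 182 177 190 192 185 138 134 101  93  87  93 109 105 116 151 198 177 121]
 [192 121 120 113 137 181 175 180 189 196 190 188 162 134 101  95  84  90  94 101 109 114 116 128 196 191 122]
 [193 159 178 173 180 191 193 193 191 189 162 136 117  94  87  92  96 102 110 116 120 124 116 122 184 197 122]
 [194 185 189 187 186 147 191 189 163 136 118  95  90  94  98 106 113 118 122 126 129 131 125 134 177 195 116]
 [195 188 140 140 150 131 168 144 118  94  91  95  98 107 114 120 124 128 132 134 135 136 138 140 170 195 117]
 [196 180 110 135 149 148 153 101  93  98 101 109 115 121 125 129 132 135 137 137 138 139 134 129 168 196 
[... 6886 characters left out ...]
4 102 103 104 100 102 101]
 [294  64  36  36  37  46 110  97  69  49  52  49  53 102  44  96  97 100 101 100 102 101 100  98]
 [295  62  47  36  39  80 113  65  48  50  51  49 110  65  43 102  98  98 102 103 102 102 100  99]
 [296  61  66  54  37  68  95  43  47  51  49  48 112  52  46 100  99 101 103 102 101 102 100 101]
 [297  65  63  67  57  60  55  44  48  51  49  53  97  44  92 103 100 101 101 101 100  99 103 100]]
[ 0.5419 -0.2802  0.055 ] (np.float64(251.91044306540186), np.float64(283.7209069459061))
[ 0.5274 -0.1171  0.055 ] (np.float64(282.6223814718414), np.float64(244.0341079036821))
mouth scene [0.5793 0.0357 0.115 ] (np.float64(301.2527505682524), np.float64(194.6536529410637))
```

Run:
```python
from h import *
import cv2
np.set_printoptions(precision=4,suppress=True)
print("handle",tri((402.6,211.3),(251.6,283.9)));print("tip",tri((350.4,215.2),(282.4,244.3)))
print("mouth",tri((301.7,197),(323.6,205.7)))
print("mouth at .115: top",onz("top",301.7,197,.115),"scene",onz("scene",323.6,205.7,.115))
print("tube lo-axis pt", onz("top",272,200.4,.115-.064*np.tan(np.radians(25))), "jig base edges dir")
# base quad of jig & lens ring
im=cv2.imread("pics/top0.png");g=im.max(2);m=((g>150)&(np.ptp(im.astype(int),axis=2)<25)).astype(np.uint8);m[:,:250]=0;m[:,316:]=0;m[:180]=0;m[225:]=0
r=cv2.minAreaRect(max(cv2.findContours(m,0,1)[0],key=cv2.contourArea));q=cv2.boxPoints(r);print(r);Q=np.array([onz("top",*p,.012) for p in q]);print(Q)
a=cv2.imread("pics/scene0.png")
for n,i,b in(("t",im,(145,175,205,232)),("s",a,(330,92,376,122))):
    c=i[b[1]:b[3],b[0]:b[2]];cv2.imwrite(f"pics/l{n}.png",c)
A=cv2.resize(cv2.imread("pics/lt.png"),(500,475),interpolation=2);B=cv2.resize(cv2.imread("pics/ls.png"),(0,0),fx=6,fy=6,interpolation=2)
C=np.zeros((475,800,3),np.uint8);C[:,:500]=A;C[:B.shape[0],510:510+B.shape[1]]=B;cv2.imwrite("pics/lens.png",C)
```

```text
handle (array([ 0.5417, -0.2806,  0.0546]), np.float64(0.0008245418156230787))
tip (array([ 0.5273, -0.1174,  0.0542]), np.float64(0.0007246987864702241))
mouth (array([0.5754, 0.0362, 0.1125]), np.float64(0.006446695099768075))
mouth at .115: top [0.5724 0.0343 0.115 ] scene [0.5793 0.0357 0.115 ]
tube lo-axis pt [0.5655 0.1236 0.0852] jig base edges dir
((287.9132995605469, 202.43641662597656), (27.294267654418945, 40.903385162353516), 81.25383758544922)
[[0.6036 0.1509 0.012 ]
 [0.6261 0.021  0.012 ]
 [0.5383 0.0065 0.012 ]
 [0.5166 0.1351 0.012 ]]
```

View pics/lens.png

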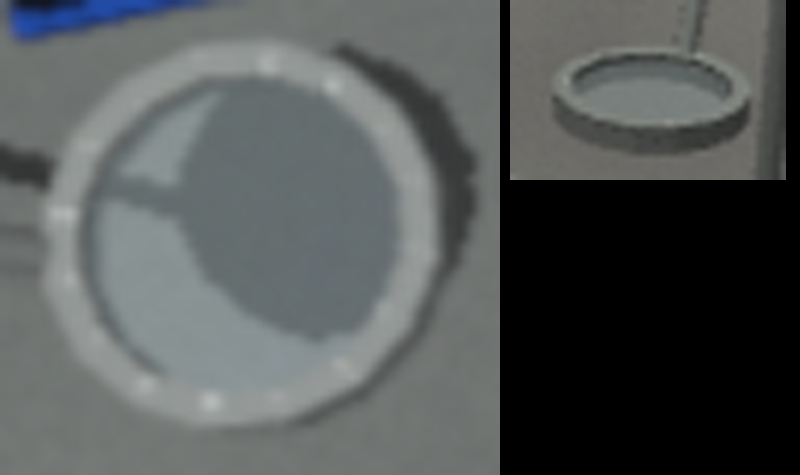

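The lens ring's top face is centred at about (173.6,202.5) in the top view and (353,106.5) in the scene view. I'll move above the handle now.

```bash
python3 -m jog '[{"linear":[0.89,-0.24,0],"roll":0},{"linear":[0.89,-0.24,0],"roll":0},{"linear":[0.89,-0.24,0],"roll":0},{"linear":[0.89,-0.24,0],"roll":0},{"linear":[0.89,-0.24,0],"roll":0},{"linear":[0.89,-0.24,0],"roll":0},{"linear":[0.89,-0.24,0],"roll":0},{"linear":[0.89,-0.24,0],"roll":0},{"linear":[0.89,-0.24,0],"roll":0},{"linear":[0.89,-0.24,0],"roll":0},{"linear":[0.89,-0.24,0],"roll":0},{"linear":[0.89,-0.24,0],"roll":0}]' 1 20
python3 -m jog '[{"linear":[0,0,0],"roll":-1},{"linear":[0,0,0],"roll":-1},{"linear":[0,0,0],"roll":-1},{"linear":[0,0,0],"roll":-1},{"linear":[0,0,0],"roll":-1},{"linear":[0,0,0],"roll":-1},{"linear":[0,0,0],"roll":-1},{"linear":[0,0,0],"roll":-1},{"linear":[0,0,0],"roll":-1},{"linear":[0,0,0],"roll":-1},{"linear":[0,0,0],"roll":-1},{"linear":[0,0,0],"roll":-1}]'
python3 -m jog '[{"linear":[0,0,0],"roll":-1},{"linear":[0,0,0],"roll":-1},{"linear":[0,0,0],"roll":-1},{"linear":[0,0,0],"roll":-0.4},{"linear":[0,0,0],"roll":0}]'
cat >> h.py <<'E'
def to(P,yaw=None,origin="hold"):
    "units to bring hold point to P (world), and roll to yaw of tool x"
    s=env.observe();R=np.array(s["tool_rot"]);p=np.array(s["position"])-R[:,2]*(env.hold_point_z if origin=="hold" else 0)
    y=np.degrees(np.arctan2(R[1,0],R[0,0]));print("t",round(s["time_s"],2),"hold",p.round(4),"yaw",y.round(2),"tilt",R[2].round(4),"F",np.round(s["ft_force"],2),"grip",round(s["grip_width"],4),round(float(np.max(s["gripper_force"])),1))
    if P is not None:print("units",(R.T@(np.asarray(P)-p)/.04).round(3),"roll",None if yaw is None else round(-(yaw-y)/5,2))
E
python3 - <<'E'
from h import *
np.set_printoptions(precision=4,suppress=True)
to((.5418,-.2804,.055),95.1)
print("lens",tri((173.6,202.5),(353,106.5)),onz("top",173.6,202.5,.318),onz("scene",353,106.5,.318)); print("mouth",tri((301.7,195.2),(323.6,205.7)))
print(onz("top",123,225,0),onz("scene",371,150,0))
E
```

```text
time_s: 1.1
position: [0.5424, -0.2792, 0.231]
tool_rot: [[0.951, 0.311, -0.001], [0.311, -0.951, 0.0], [-0.0, -0.001, -1.0]]
ft_force: [-0.8, -0.9, 0.8]
grip_width: 0.0854
gripper_force: 0.0
time_s: 2.1
position: [0.541, -0.2805, 0.2309]
tool_rot: [[0.202, 0.979, -0.001], [0.979, -0.202, 0.001], [0.0, -0.001, -1.0]]
ft_force: [0.6, 0.1, -0.0]
grip_width: 0.0852
gripper_force: 0.0
time_s: 2.52
position: [0.541, -0.2805, 0.2309]
tool_rot: [[-0.09, 0.996, -0.001], [0.996, 0.09, 0.001], [0.001, -0.001, -1.0]]
ft_force: [-0.1, 1.3, -0.1]
grip_width: 0.0852
gripper_force: 0.0
t 2.52 hold [ 0.541  -0.2805  0.2496] yaw 95.16 tilt [ 0.0007 -0.0007 -1.    ] F [-0.06  1.31 -0.07] grip 0.0852 0.0
units [-0.002  0.024  4.865] roll 0.01
lens (array([0.5215, 0.3373, 0.3135]), np.float64(0.0008785857468278041)) [0.5212 0.336  0.318 ] [0.5255 0.3275 0.318 ]
mouth (array([0.5786, 0.035 , 0.115 ]), np.float64(0.0020720073591319775))
[0.4925 0.6    0.    ] [0.4948 0.6066 0.    ]
```

```bash
python3 -m jog '[{"linear":[0,0,0.5],"roll":0},{"linear":[0,0,0.5],"roll":0},{"linear":[0,0,0.5],"roll":0},{"linear":[0,0,0.5],"roll":0},{"linear":[0,0,0.5],"roll":0},{"linear":[0,0,0.5],"roll":0},{"linear":[0,0.02,0.5],"roll":0},{"linear":[0,0,0.5],"roll":0},{"linear":[0,0,0.4],"roll":0},{"linear":[0,0,0.3],"roll":0},{"linear":[0,0,0.16],"roll":0},{"linear":[0,0,0],"roll":0}]' 1 30
python3 -m jog '[{"linear":[0,0,0],"roll":0},{"linear":[0,0,0],"roll":0},{"linear":[0,0,0],"roll":0},{"linear":[0,0,0],"roll":0},{"linear":[0,0,0],"roll":0},{"linear":[0,0,0],"roll":0},{"linear":[0,0,0],"roll":0},{"linear":[0,0,0],"roll":0}]' -1 30
python3 - <<'E'
from h import *
to(None)
E
```

```text
time_s: 3.52
position: [0.5413, -0.2801, 0.0355]
tool_rot: [[-0.088, 0.996, -0.002], [0.996, 0.088, 0.002], [0.002, -0.002, -1.0]]
ft_force: [0.6, -0.3, 0.5]
grip_width: 0.0851
gripper_force: 0.0
time_s: 4.18
position: [0.542, -0.2807, 0.0374]
tool_rot: [[-0.089, 0.996, 0.0], [0.996, 0.089, -0.001], [-0.001, 0.0, -1.0]]
ft_force: [-1.0, 0.7, 5.3]
grip_width: 0.0177
gripper_force: 30.8
t 4.18 hold [ 0.542  -0.2807  0.0561] yaw 95.09 tilt [-6.e-04  5.e-04 -1.e+00] F [-0.97  0.75  5.26] grip 0.0177 30.8
```

```bash
python3 -m jog '[{"linear":[0,0,-0.2],"roll":0},{"linear":[0,0,-0.3],"roll":0},{"linear":[0,0,-0.4],"roll":0},{"linear":[0,0,-0.4],"roll":0},{"linear":[0,0,-0.4],"roll":0},{"linear":[0,0,-0.4],"roll":0},{"linear":[0,0,-0.3],"roll":0},{"linear":[0,0,0],"roll":-0.46},{"linear":[0,0,0],"roll":-0.46},{"linear":[0,0,0],"roll":0},{"linear":[0,0,0],"roll":0}]' -1 30
python3 - <<'E'
from h import *
to((.6078,-.1355,.150),99.7)
import cv2
for n in("scene","top"):cv2.imwrite(f"pics/{n}1.png",optics.get_image(n)[:,:,::-1])
a=cv2.imread("pics/scene1.png")[170:300,200:360];cv2.imwrite("pics/c3.png",cv2.resize(a,(720,585),interpolation=2))
E
```

```text
time_s: 5.1
position: [0.5418, -0.2804, 0.1329]
tool_rot: [[-0.167, 0.986, -0.0], [0.986, 0.167, 0.0], [0.0, -0.0, -1.0]]
ft_force: [0.0, -0.1, -1.9]
grip_width: 0.0178
gripper_force: 30.2
t 5.1 hold [ 0.5418 -0.2804  0.1516] yaw 99.63 tilt [ 4.e-04 -4.e-04 -1.e+00] F [ 0.03 -0.09 -1.87] grip 0.0178 30.2
units [3.296 2.234 0.04 ] roll -0.01
```

View pics/c3.png

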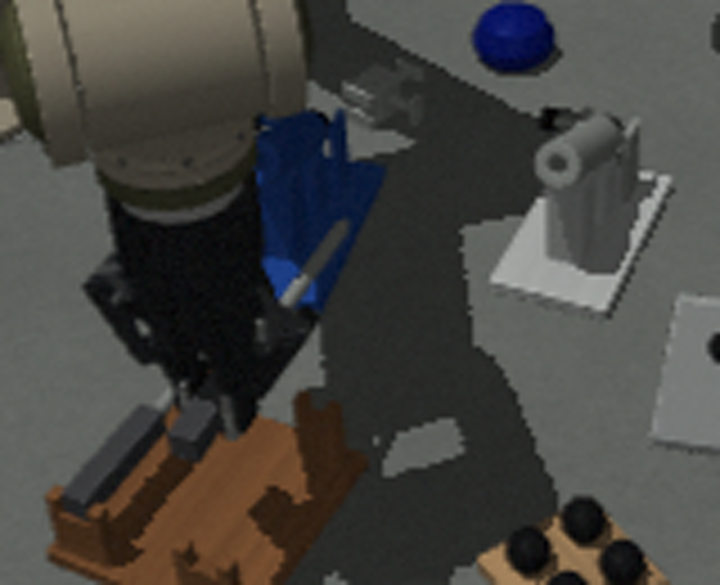

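```bash
python3 -m jog '[{"linear":[0.2,0.14,0],"roll":0},{"linear":[0.3,0.2,0],"roll":0},{"linear":[0.3,0.2,0],"roll":0},{"linear":[0.3,0.2,0],"roll":0},{"linear":[0.3,0.2,0],"roll":0},{"linear":[0.3,0.2,0],"roll":0},{"linear":[0.3,0.2,0],"roll":0},{"linear":[0.3,0.2,0],"roll":0},{"linear":[0.3,0.2,0],"roll":0},{"linear":[0.3,0.2,0],"roll":0},{"linear":[0.3,0.2,0],"roll":0},{"linear":[0.1,0,0],"roll":0}]' -1 30
python3 -m jog '[{"linear":[0,0,0.3],"roll":0},{"linear":[0,0,0.3],"roll":0},{"linear":[0,0,0.27],"roll":0},{"linear":[0,0,0],"roll":0},{"linear":[0,0,0],"roll":0}]'
python3 - <<'E'
from h import *
import cv2
to((.6078,-.1355,.115),99.7)
s=env.observe();R=np.array(s["tool_rot"]);p=np.array(s["position"])-R[:,2]*.0187+R[:,0]*.161;print(p,proj("scene",p),proj("top",p))
C=np.zeros((600,800,3),np.uint8)
for i,(n,b) in enumerate([("scene",(290,180,346,220)),("top",(285,180,365,215))]):
    im=optics.get_image(n)[:,:,::-1];cv2.imwrite(f"pics/{n}2.png",im);c=im[b[1]:b[3],b[0]:b[2]]
    c=cv2.resize(c,(0,0),fx=(7,10)[i],fy=(7,10)[i],interpolation=2);y=(0,285)[i];C[y:y+c.shape[0],:c.shape[1]]=c[:600-y]
cv2.imwrite("pics/c4.png",C)
E
```

```text
time_s: 6.2
position: [0.605, -0.1337, 0.1328]
tool_rot: [[-0.17, 0.985, 0.0], [0.985, 0.17, 0.0], [0.0, 0.0, -1.0]]
ft_force: [-0.3, 0.7, -1.4]
grip_width: 0.0173
gripper_force: 30.1
time_s: 6.62
position: [0.6038, -0.1361, 0.0978]
tool_rot: [[-0.168, 0.986, -0.001], [0.986, 0.168, 0.0], [0.001, -0.001, -1.0]]
ft_force: [0.1, -0.0, -1.4]
grip_width: 0.0176
gripper_force: 30.1
t 6.62 hold [ 0.6039 -0.1361  0.1165] yaw 99.67 tilt [ 6.e-04 -1.e-03 -1.e+00] F [ 0.06 -0.04 -1.41] grip 0.0176 30.1
units [-0.001  0.1    0.036] roll -0.01
[0.57681102 0.02259751 0.11654663] (np.float64(320.76469506689176), np.float64(207.361566628658)) (np.float64(305.6970066527351), np.float64(195.48009269960872))
```

View pics/c4.png

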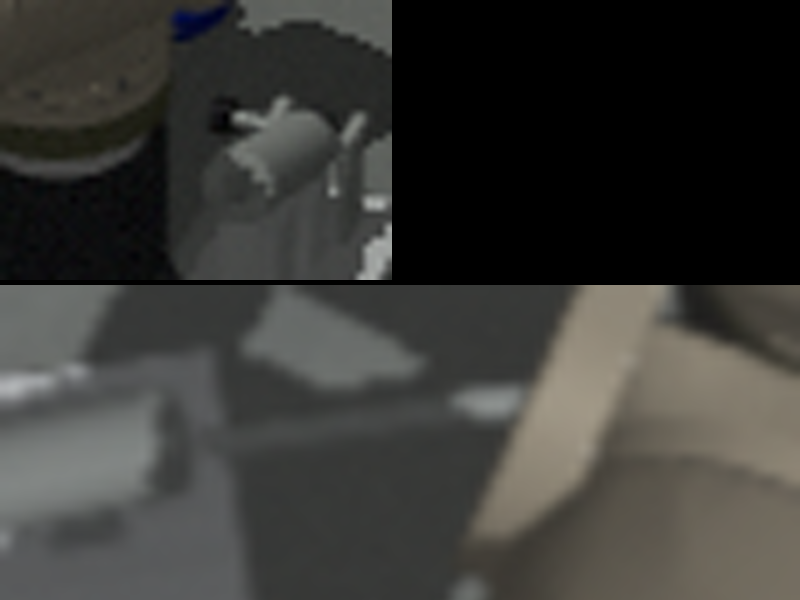

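The tip sits at about (305.5,195.5) in the top view, in line with the mouth centre (~195.7 row). I'll enter the tip, then raise the handle so the rod pivots in the pads to the tube's slope.

```bash
python3 -m jog '[{"linear":[0.1,0.06,0],"roll":0},{"linear":[0.1,0,0],"roll":0},{"linear":[0.1,0,0],"roll":0},{"linear":[0.1,0,0],"roll":0},{"linear":[0.1,0,0],"roll":0},{"linear":[0,0,0],"roll":0}]' -1 20
python3 - <<'E'
from h import *
s=env.observe();to(None);print(np.round(s["wrist_torque"],3))
E
```

```text
time_s: 7.22
position: [0.603, -0.115, 0.0982]
tool_rot: [[-0.169, 0.986, 0.0], [0.986, 0.169, -0.0], [-0.0, 0.0, -1.0]]
ft_force: [0.1, -0.4, -2.6]
grip_width: 0.0177
gripper_force: 30.0
t 7.22 hold [ 0.603  -0.115   0.1169] yaw 99.73 tilt [-1.e-04  2.e-04 -1.e+00] F [ 0.06 -0.38 -2.59] grip 0.0177 30.0
[-0.12  -0.147 -0.067]
```

```bash
python3 -m jog '[{"linear":[0.016,0,-0.104],"roll":0},{"linear":[0.016,0,-0.104],"roll":0},{"linear":[0.016,0,-0.104],"roll":0},{"linear":[0.026,0,-0.103],"roll":0},{"linear":[0.026,0,-0.103],"roll":0},{"linear":[0.026,0,-0.103],"roll":0},{"linear":[0,0,0],"roll":0}]' -1 20
python3 - <<'E'
from h import *
import cv2
s=env.observe();to(None);print(np.round(s["wrist_torque"],3))
C=np.zeros((600,800,3),np.uint8)
for i,(n,b) in enumerate([("scene",(270,160,350,220)),("top",(285,180,365,215))]):
    im=optics.get_image(n)[:,:,::-1];cv2.imwrite(f"pics/{n}3.png",im);c=im[b[1]:b[3],b[0]:b[2]]
    c=cv2.resize(c,(0,0),fx=(5,8)[i],fy=(5,8)[i],interpolation=2);c=cv2.convertScaleAbs(c,alpha=1.6);y=(0,310)[i];C[y:y+c.shape[0],:c.shape[1]]=c[:600-y]
cv2.imwrite("pics/c5.png",C)
E
```

```text
time_s: 7.8
position: [0.6026, -0.111, 0.1241]
tool_rot: [[-0.168, 0.986, 0.002], [0.986, 0.168, -0.001], [-0.001, 0.002, -1.0]]
ft_force: [0.4, -2.2, -1.6]
grip_width: 0.0177
gripper_force: 29.8
t 7.8 hold [ 0.6025 -0.1109  0.1428] yaw 99.69 tilt [-9.0e-04  1.5e-03 -1.0e+00] F [ 0.44 -2.16 -1.57] grip 0.0177 29.8
[-0.455 -0.362 -0.224]
```

View pics/c5.png

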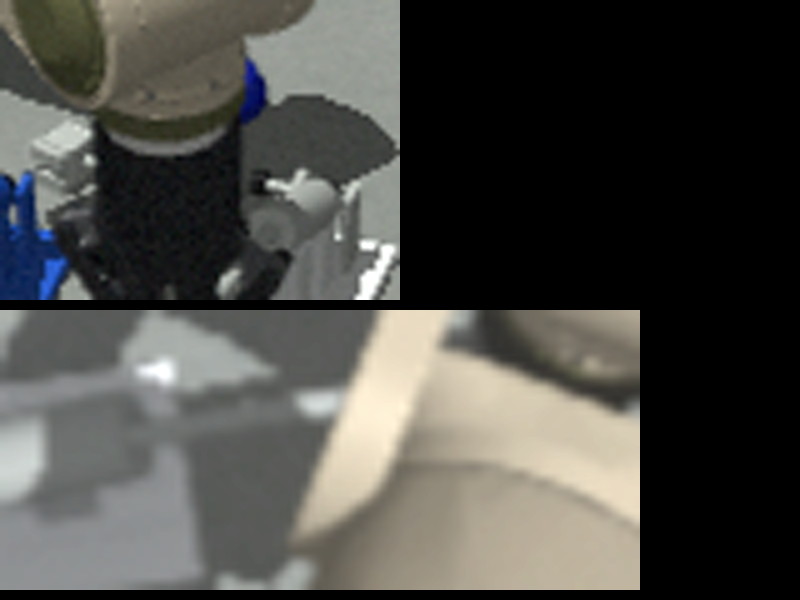

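```bash
python3 -m jog '[{"linear":[0.036,0,-0.101],"roll":0},{"linear":[0.036,0,-0.101],"roll":0},{"linear":[0.036,0,-0.101],"roll":0},{"linear":[0.046,0,-0.098],"roll":0},{"linear":[0.046,0,-0.098],"roll":0},{"linear":[0.046,0,-0.098],"roll":0},{"linear":[0,0,0],"roll":0}]' -1 20
python3 - <<'E'
from h import *
import cv2
s=env.observe();to(None);print(np.round(s["wrist_torque"],3))
E
```

```text
time_s: 8.48
position: [0.6007, -0.1008, 0.1478]
tool_rot: [[-0.169, 0.986, 0.001], [0.986, 0.169, -0.0], [-0.0, 0.001, -1.0]]
ft_force: [2.0, -2.0, -2.0]
grip_width: 0.0173
gripper_force: 29.9
t 8.48 hold [ 0.6007 -0.1008  0.1665] yaw 99.72 tilt [-4.0e-04  1.1e-03 -1.0e+00] F [ 2.04 -1.96 -1.98] grip 0.0173 29.9
[-0.343 -0.356 -0.247]
```

```bash
python3 -m jog '[{"linear":[0.056,0,-0.095],"roll":0},{"linear":[0.056,0,-0.095],"roll":0},{"linear":[0.056,0,-0.09],"roll":0},{"linear":[0,0,0],"roll":0},{"linear":[0,0,0],"roll":0}]' -1 20
python3 - <<'E'
from h import *
import cv2
s=env.observe();to((.5786+.1685*.131,.035-.9857*.131,.1763));print(np.round(s["wrist_torque"],3))
C=np.zeros((600,800,3),np.uint8)
for i,(n,b) in enumerate([("scene",(250,150,350,225)),("top",(285,180,365,215))]):
    im=optics.get_image(n)[:,:,::-1];cv2.imwrite(f"pics/{n}4.png",im);c=im[b[1]:b[3],b[0]:b[2]]
    c=cv2.resize(c,(0,0),fx=(4,8)[i],fy=(4,8)[i],interpolation=2);c=cv2.convertScaleAbs(c,alpha=1.6);y=(0,310)[i];C[y:y+c.shape[0],:c.shape[1]]=c[:600-y]
cv2.imwrite("pics/c6.png",C)
E
```

```text
time_s: 8.9
position: [0.5994, -0.0942, 0.1583]
tool_rot: [[-0.169, 0.986, 0.0], [0.986, 0.169, 0.0], [0.0, 0.0, -1.0]]
ft_force: [1.0, -0.0, -2.7]
grip_width: 0.0173
gripper_force: 30.0
t 8.9 hold [ 0.5994 -0.0943  0.177 ] yaw 99.71 tilt [ 3.e-04  2.e-04 -1.e+00] F [ 0.95 -0.03 -2.67] grip 0.0173 30.0
units [-0.002  0.032  0.016] roll None
[-0.151 -0.32  -0.156]
```

View pics/c6.png

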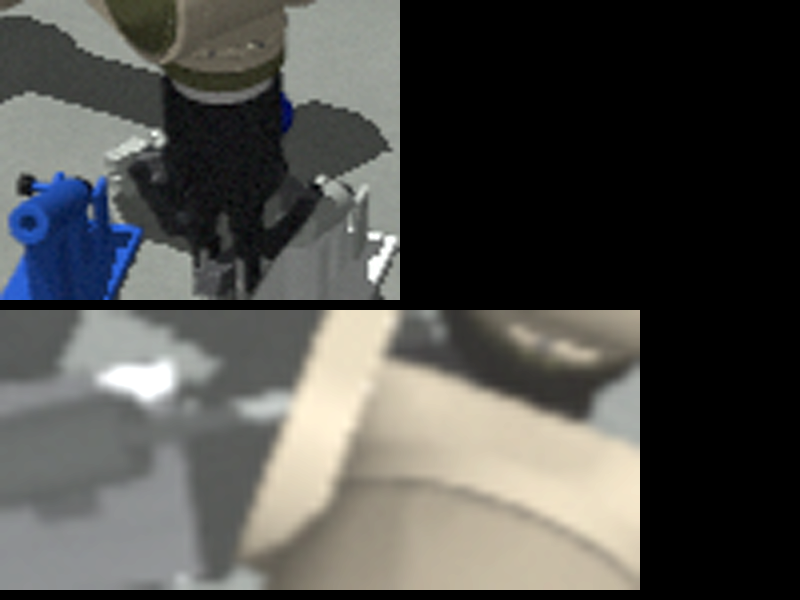

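```bash
python3 -m jog '[{"linear":[0.09,0.03,0.042],"roll":0},{"linear":[0.09,0,0.042],"roll":0},{"linear":[0.09,0,0.042],"roll":0},{"linear":[0.09,0,0.042],"roll":0},{"linear":[0.09,0,0.042],"roll":0},{"linear":[0.09,0,0.042],"roll":0},{"linear":[0,0,0],"roll":0}]'
python3 - <<'E'
from h import *
s=env.observe();to((.5786+.1685*.0417,.035-.9857*.0417,.1344));print(np.round(s["wrist_torque"],3))
E
```

```text
time_s: 9.58
position: [0.5966, -0.0722, 0.1476]
tool_rot: [[-0.169, 0.986, -0.001], [0.986, 0.169, 0.0], [0.001, -0.001, -1.0]]
ft_force: [-0.3, 0.6, -1.1]
grip_width: 0.0173
gripper_force: 29.9
t 9.58 hold [ 0.5966 -0.0722  0.1663] yaw 99.74 tilt [ 6.e-04 -8.e-04 -1.e+00] F [-0.32  0.56 -1.05] grip 0.0173 29.9
units [1.675 0.009 0.798] roll None
[-0.033 -0.031  0.038]
```

```bash
python3 -m jog '[{"linear":[0.14,0,0.066],"roll":0},{"linear":[0.14,0,0.066],"roll":0},{"linear":[0.14,0,0.066],"roll":0},{"linear":[0.14,0,0.066],"roll":0},{"linear":[0.14,0,0.066],"roll":0},{"linear":[0.14,0,0.066],"roll":0},{"linear":[0.14,0,0.066],"roll":0},{"linear":[0.14,0,0.066],"roll":0},{"linear":[0.14,0,0.066],"roll":0},{"linear":[0,0,0],"roll":0}]'
python3 - <<'E'
from h import *
s=env.observe();to((.5786+.1685*.0417,.035-.9857*.0417,.1344));print(np.round(s["wrist_torque"],3))
E
```

```text
time_s: 10.42
position: [0.588, -0.0223, 0.1236]
tool_rot: [[-0.169, 0.986, -0.001], [0.986, 0.169, 0.001], [0.001, -0.001, -1.0]]
ft_force: [-1.0, 0.4, -1.1]
grip_width: 0.0175
gripper_force: 29.9
t 10.42 hold [ 0.588  -0.0223  0.1423] yaw 99.75 tilt [ 7.e-04 -1.e-03 -1.e+00] F [-0.95  0.4  -1.12] grip 0.0175 29.9
units [0.408 0.009 0.198] roll None
[-0.096  0.056 -0.032]
```

Now I'll move slowly to the stop and watch the axial force.

```bash
python3 -m jog '[{"linear":[0.09,0,0.042],"roll":0},{"linear":[0.09,0,0.042],"roll":0},{"linear":[0.09,0,0.042],"roll":0},{"linear":[0.06,0,0.028],"roll":0},{"linear":[0.05,0,0.023],"roll":0},{"linear":[0.04,0,0.019],"roll":0},{"linear":[0,0,0],"roll":0}]'
python3 - <<'E'
from h import *
s=env.observe();to((.5786+.1685*.0417,.035-.9857*.0417,.1344));print(np.round(s["wrist_torque"],3))
E
```

```text
time_s: 11.0
position: [0.586, -0.0086, 0.1174]
tool_rot: [[-0.168, 0.986, 0.001], [0.986, 0.168, -0.004], [-0.004, 0.001, -1.0]]
ft_force: [-1.9, -9.0, 4.1]
grip_width: 0.0175
gripper_force: 30.7
t 11.0 hold [ 0.586  -0.0085  0.1361] yaw 99.7 tilt [-4.2e-03  8.0e-04 -1.0e+00] F [-1.93 -8.96  4.09] grip 0.0175 30.7
units [0.061 0.001 0.042] roll None
[-1.368  0.406  0.134]
```

```bash
python3 -m jog '[{"linear":[0.04,0,0.019],"roll":0},{"linear":[0.03,0,0.014],"roll":0},{"linear":[0,0,0],"roll":0},{"linear":[0,0,0],"roll":0},{"linear":[0,0,0],"roll":0},{"linear":[0,0,0],"roll":0},{"linear":[0,0,0],"roll":0},{"linear":[0,0,0],"roll":0},{"linear":[0,0,0],"roll":0},{"linear":[0,0,0],"roll":0},{"linear":[0,0,0],"roll":0},{"linear":[0,0,0],"roll":0}]'
python3 - <<'E'
from h import *
import cv2
s=env.observe();to((.5786+.1685*.0417,.035-.9857*.0417,.1344));print(np.round(s["wrist_torque"],3))
im=optics.get_image("scene")[:,:,::-1];cv2.imwrite("pics/scene5.png",im);C=cv2.convertScaleAbs(cv2.resize(im[170:240,285:365],(800,700),interpolation=2)[:600],alpha=1.6)
C=cv2.resize(C,(400,300));im=optics.get_image("top")[:,:,::-1];D=cv2.convertScaleAbs(cv2.resize(im[175:215,270:330],(600,400),interpolation=2),alpha=1.6)[:300,:400]
cv2.imwrite("pics/c7.png",np.hstack([C,D]))
E
```

```text
time_s: 12.0
position: [0.5862, -0.0084, 0.1174]
tool_rot: [[-0.168, 0.986, 0.004], [0.986, 0.168, -0.008], [-0.009, 0.002, -1.0]]
ft_force: [-5.0, -19.8, 12.7]
grip_width: 0.0174
gripper_force: 31.9
t 12.0 hold [ 0.5861 -0.0082  0.1361] yaw 99.65 tilt [-0.0087  0.0023 -1.    ] F [ -5.   -19.8   12.72] grip 0.0174 31.9
units [ 0.054 -0.003  0.043] roll None
[-3.135  0.868  0.168]
```

View pics/c7.png

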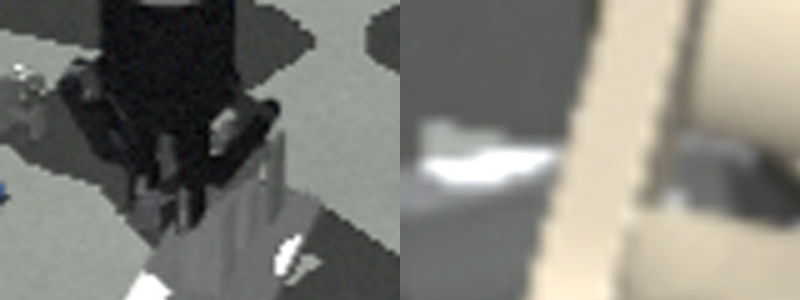

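It stops solidly at about 24 N, but with a sideways load of about 8 N. I'll ease sideways to rule out a jam short of the collar.

```bash
python3 -m jog '[{"linear":[0,-0.03,0],"roll":0},{"linear":[0,-0.03,0],"roll":0},{"linear":[0.02,0,0.009],"roll":0},{"linear":[0,0,0],"roll":0},{"linear":[0,0,0],"roll":0},{"linear":[0,0,0],"roll":0}]'
python3 - <<'E'
from h import *
s=env.observe();to((.5786+.1685*.0417,.035-.9857*.0417,.1344));print(np.round(s["wrist_torque"],3))
E
```

```text
time_s: 12.6
position: [0.5859, -0.0083, 0.1176]
tool_rot: [[-0.167, 0.986, 0.01], [0.986, 0.167, -0.009], [-0.01, 0.008, -1.0]]
ft_force: [4.0, -20.1, 9.9]
grip_width: 0.0173
gripper_force: 31.5
t 12.6 hold [ 0.5857 -0.0082  0.1363] yaw 99.6 tilt [-0.0103  0.008  -0.9999] F [  4.   -20.07   9.88] grip 0.0173 31.5
units [0.052 0.007 0.048] roll None
[-3.262 -0.587 -0.081]
```

It's seated: the force lies along the bore and it goes no deeper. Now drawing it out.

```bash
python3 -m jog '[{"linear":[-0.1,0,-0.047],"roll":0},{"linear":[-0.2,0,-0.093],"roll":0},{"linear":[-0.28,0,-0.131],"roll":0},{"linear":[-0.28,0,-0.131],"roll":0},{"linear":[-0.28,0,-0.131],"roll":0},{"linear":[-0.28,0,-0.131],"roll":0},{"linear":[-0.28,0,-0.131],"roll":0},{"linear":[-0.28,0,-0.131],"roll":0},{"linear":[-0.28,0,-0.131],"roll":0},{"linear":[-0.28,0,-0.131],"roll":0},{"linear":[-0.28,0,-0.131],"roll":0},{"linear":[-0.28,0,-0.131],"roll":0}]'
python3 -m jog '[{"linear":[-0.28,0,-0.131],"roll":0},{"linear":[-0.28,0,-0.131],"roll":0},{"linear":[-0.28,0,-0.131],"roll":0},{"linear":[0,0,0],"roll":0},{"linear":[0,0,0],"roll":0}]'
python3 - <<'E'
from h import *
s=env.observe();to((.5786+.1685*.0417,.035-.9857*.0417,.1344));print(np.round(s["wrist_torque"],3))
R=np.array(s["tool_rot"]);p=np.array(s["position"])-R[:,2]*.0187;h=R[:,0]
np.set_printoptions(precision=1,suppress=True)
for a in(0,25):
  t=np.radians(a);d=h*np.cos(t)-np.array([0,0,1])*np.sin(t);print(a,(p+.161*d).round(4),np.array(proj("top",p+.161*d)),np.array(proj("scene",p+.161*d)))
import cv2
im=optics.get_image("top")[:,:,::-1];cv2.imwrite("pics/top6.png",im);cv2.imwrite("pics/c8.png",cv2.convertScaleAbs(cv2.resize(im[175:230,285:365],(800,550),interpolation=2),alpha=1.5))
E
```

```text
time_s: 13.6
position: [0.6031, -0.1273, 0.1731]
tool_rot: [[-0.169, 0.986, -0.002], [0.986, 0.169, -0.0], [-0.0, -0.002, -1.0]]
ft_force: [-0.6, -0.0, -1.3]
grip_width: 0.0175
gripper_force: 29.9
time_s: 14.02
position: [0.6092, -0.1596, 0.1884]
tool_rot: [[-0.168, 0.986, -0.0], [0.986, 0.168, 0.0], [0.0, -0.0, -1.0]]
ft_force: [-0.1, -0.1, -2.0]
grip_width: 0.0175
gripper_force: 30.0
t 14.02 hold [ 0.6092 -0.1596  0.2071] yaw 99.65 tilt [ 1.e-04 -0.e+00 -1.e+00] F [-0.11 -0.1  -2.03] grip 0.0175 30.0
units [3.882 0.063 1.818] roll None
[ 0.01  -0.03  -0.026]
0 [ 0.6 -0.   0.2] [314.8 188.1] [318.3 187.8]
25 [ 0.6 -0.   0.1] [319.1 191.7] [316.6 209.3]
```

View pics/c8.png

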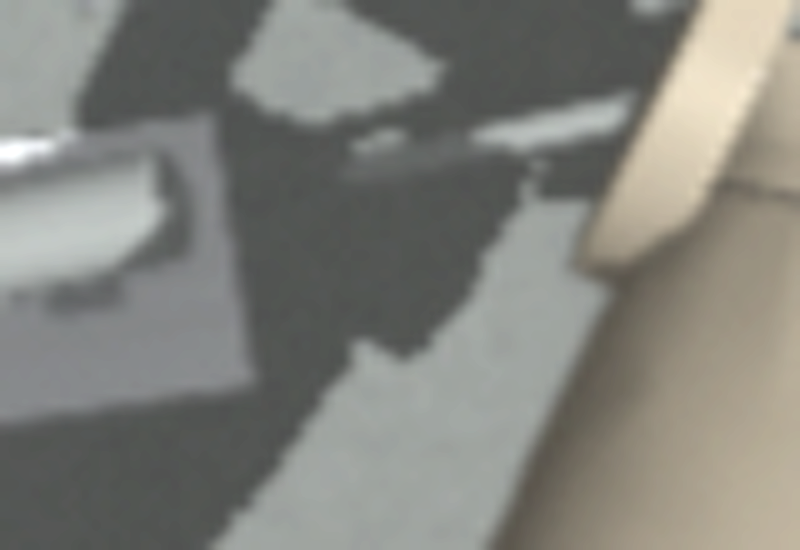

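The tip is at about (319,192), out of the tube, with the rod still at 25°. To level it, I'll lower its thin part into its own notch on the rest without letting go.

```bash
python3 -m jog '[{"linear":[-0.225,-0.18,0],"roll":0},{"linear":[-0.225,-0.18,0],"roll":0},{"linear":[-0.225,-0.18,0],"roll":0},{"linear":[-0.225,-0.18,0],"roll":0},{"linear":[-0.225,-0.18,0],"roll":0},{"linear":[-0.225,-0.18,0],"roll":0},{"linear":[-0.225,-0.18,0],"roll":0},{"linear":[-0.225,-0.18,0],"roll":0},{"linear":[-0.225,-0.18,0],"roll":0},{"linear":[-0.225,-0.18,0],"roll":0},{"linear":[-0.225,-0.18,0],"roll":0.46},{"linear":[-0.225,-0.18,0],"roll":0.46}]'
python3 -m jog '[{"linear":[0,0,0],"roll":0},{"linear":[0,0,0],"roll":0}]'
python3 - <<'E'
from h import *
to((.542,-.2807,.12),95.1)
E
```

```text
time_s: 15.07
position: [0.5413, -0.2809, 0.1884]
tool_rot: [[-0.085, 0.996, 0.0], [0.996, 0.085, 0.0], [0.0, 0.0, -1.0]]
ft_force: [-0.4, -1.2, -0.6]
grip_width: 0.0173
gripper_force: 29.9
time_s: 15.23
position: [0.5416, -0.2803, 0.1884]
tool_rot: [[-0.087, 0.996, 0.0], [0.996, 0.087, 0.0], [0.0, 0.0, -1.0]]
ft_force: [-0.4, -0.0, -1.1]
grip_width: 0.0175
gripper_force: 29.9
t 15.23 hold [ 0.5416 -0.2803  0.2071] yaw 95.02 tilt [ 2.e-04  1.e-04 -1.e+00] F [-0.43 -0.04 -1.1 ] grip 0.0175 29.9
units [-0.011  0.01   2.177] roll -0.02
```

```bash
python3 -m jog '[{"linear":[-0.01,0.01,0.28],"roll":0},{"linear":[0,0,0.28],"roll":0},{"linear":[0,0,0.28],"roll":0},{"linear":[0,0,0.28],"roll":0},{"linear":[0,0,0.28],"roll":0},{"linear":[0,0,0.28],"roll":0},{"linear":[0,0,0.28],"roll":0},{"linear":[0,0,0.28],"roll":0},{"linear":[0,0,0.28],"roll":0},{"linear":[0,0,0],"roll":0}]'
python3 -m jog '[{"linear":[0,0,0.1],"roll":0},{"linear":[0,0,0.1],"roll":0},{"linear":[0,0,0.1],"roll":0},{"linear":[0,0,0.1],"roll":0},{"linear":[0,0,0.1],"roll":0},{"linear":[0,0,0.1],"roll":0},{"linear":[0,0,0],"roll":0}]'
python3 - <<'E'
from h import *
to((.542,-.2807,.055),95.1)
E
```

```text
time_s: 16.07
position: [0.5418, -0.2789, 0.0855]
tool_rot: [[-0.09, 0.996, -0.003], [0.996, 0.09, 0.003], [0.003, -0.003, -1.0]]
ft_force: [-0.6, -0.3, -1.8]
grip_width: 0.0173
gripper_force: 29.9
time_s: 16.65
position: [0.5421, -0.28, 0.0629]
tool_rot: [[-0.088, 0.996, -0.0], [0.996, 0.088, 0.001], [0.001, -0.0, -1.0]]
ft_force: [0.5, 1.1, 0.7]
grip_width: 0.0175
gripper_force: 29.9
t 16.65 hold [ 0.5421 -0.28    0.0816] yaw 95.08 tilt [ 8.e-04 -4.e-04 -1.e+00] F [0.51 1.11 0.72] grip 0.0175 29.9
units [-0.017 -0.005  0.666] roll -0.0
```

```bash
python3 -m jog '[{"linear":[0,0,0.1],"roll":0},{"linear":[0,0,0.1],"roll":0},{"linear":[0,0,0.1],"roll":0},{"linear":[0,0,0.1],"roll":0},{"linear":[0,0,0.1],"roll":0},{"linear":[0,0,0.06],"roll":0},{"linear":[0,0,0.04],"roll":0},{"linear":[0,0,0],"roll":0}]'
python3 - <<'E'
from h import *
to((.542,-.2807,.0561),95.1);print(env.observe()["wrist_torque"])
E
```

```text
time_s: 17.32
position: [0.5422, -0.2802, 0.0392]
tool_rot: [[-0.089, 0.996, -0.0], [0.996, 0.089, 0.0], [0.0, -0.0, -1.0]]
ft_force: [0.4, -1.5, 0.8]
grip_width: 0.017
gripper_force: 29.9
t 17.32 hold [ 0.5422 -0.2802  0.0579] yaw 95.09 tilt [ 2.e-04 -3.e-04 -1.e+00] F [ 0.37 -1.47  0.81] grip 0.017 29.9
units [-0.011 -0.006  0.046] roll -0.0
[-0.02695104 -0.00865702 -0.02384636]
```

```bash
python3 -m jog '[{"linear":[0,0,0.03],"roll":0},{"linear":[0,0,0.03],"roll":0},{"linear":[0,0,0.03],"roll":0},{"linear":[0,0,0],"roll":0},{"linear":[0,0,0],"roll":0}]'
python3 - <<'E'
from h import *
to((.542,-.2807,.0561),95.1);print(env.observe()["wrist_torque"])
E
```

```text
time_s: 17.73
position: [0.5424, -0.2803, 0.0379]
tool_rot: [[-0.089, 0.996, 0.001], [0.996, 0.089, -0.001], [-0.001, 0.001, -1.0]]
ft_force: [-5.1, 1.4, 16.5]
grip_width: 0.0175
gripper_force: 31.9
t 17.73 hold [ 0.5423 -0.2803  0.0566] yaw 95.11 tilt [-1.3e-03  9.0e-04 -1.0e+00] F [-5.05  1.39 16.51] grip 0.0175 31.9
units [-0.009 -0.009  0.013] roll 0.0
[0.49929798 0.78552969 0.05300794]
```

The rod is seated on both posts, so it's level again. I'll grip firmer and lift.

```bash
python3 -m jog '[{"linear":[0,0,-0.05],"roll":0},{"linear":[0,0,-0.05],"roll":0},{"linear":[0,0,0],"roll":0},{"linear":[0,0,0],"roll":0}]' -1 50
python3 -m jog '[{"linear":[0,0,-0.2],"roll":0},{"linear":[0,0,-0.35],"roll":0},{"linear":[0,0,-0.35],"roll":0},{"linear":[0,0,-0.35],"roll":0},{"linear":[0,0,-0.35],"roll":0},{"linear":[0,0,-0.35],"roll":0},{"linear":[0,0,-0.35],"roll":0},{"linear":[0,0,-0.35],"roll":0},{"linear":[0,0,-0.35],"roll":0},{"linear":[0,0,-0.35],"roll":0},{"linear":[0,0,-0.25],"roll":0},{"linear":[0,0,0],"roll":0}]'
python3 - <<'E'
from h import *
to((.5363,.1756,.21),95.1)
E
```

```text
time_s: 18.07
position: [0.5421, -0.2799, 0.0396]
tool_rot: [[-0.089, 0.996, -0.001], [0.996, 0.089, 0.001], [0.001, -0.001, -1.0]]
ft_force: [-0.7, 0.9, -2.2]
grip_width: 0.0173
gripper_force: 48.7
time_s: 19.07
position: [0.5429, -0.2806, 0.1863]
tool_rot: [[-0.089, 0.996, 0.003], [0.996, 0.089, -0.002], [-0.003, 0.003, -1.0]]
ft_force: [0.2, 0.4, -0.7]
grip_width: 0.0172
gripper_force: 48.8
t 19.07 hold [ 0.5428 -0.2805  0.205 ] yaw 95.1 tilt [-0.0026  0.0028 -1.    ] F [ 0.23  0.41 -0.72] grip 0.0172 48.8
units [11.372  0.852 -0.152] roll -0.0
```

```bash
python3 -m jog '[{"linear":[0.2,0.04,-0.05],"roll":0},{"linear":[0.4,0.04,-0.05],"roll":0},{"linear":[0.5,0.04,0],"roll":0},{"linear":[0.5,0.04,0],"roll":0},{"linear":[0.5,0.04,0],"roll":0},{"linear":[0.5,0.04,0],"roll":0},{"linear":[0.5,0.04,0],"roll":0},{"linear":[0.5,0.04,0],"roll":0},{"linear":[0.5,0.04,0],"roll":0},{"linear":[0.5,0.04,0],"roll":0},{"linear":[0.5,0.04,0],"roll":0},{"linear":[0.5,0.04,0],"roll":0}]'
python3 -m jog '[{"linear":[0.5,0.04,0],"roll":0},{"linear":[0.5,0.04,0],"roll":0},{"linear":[0.5,0.04,0],"roll":0},{"linear":[0.5,0.04,0],"roll":0},{"linear":[0.5,0.04,0],"roll":0},{"linear":[0.5,0.04,0],"roll":0},{"linear":[0.5,0.04,0],"roll":0},{"linear":[0.5,0.04,0],"roll":0},{"linear":[0.4,0.04,0],"roll":0},{"linear":[0.2,0,0],"roll":0},{"linear":[0,0,0],"roll":0}]'
python3 - <<'E'
from h import *
to((.5363,.1756,.21),95.1)
E
```

```text
time_s: 20.07
position: [0.5405, -0.0529, 0.1873]
tool_rot: [[-0.09, 0.996, -0.002], [0.996, 0.09, 0.001], [0.001, -0.002, -1.0]]
ft_force: [0.6, 0.1, -1.6]
grip_width: 0.0171
gripper_force: 48.8
time_s: 20.98
position: [0.5384, 0.1312, 0.1875]
tool_rot: [[-0.091, 0.996, -0.001], [0.996, 0.091, 0.0], [0.0, -0.001, -1.0]]
ft_force: [0.3, -0.1, -1.0]
grip_width: 0.017
gripper_force: 48.8
t 20.98 hold [0.5384 0.1312 0.2062] yaw 95.24 tilt [ 4.0e-04 -1.4e-03 -1.0e+00] F [ 0.27 -0.14 -1.04] grip 0.017 48.8
units [ 1.11   0.049 -0.094] roll 0.03
```

```bash
python3 -m jog '[{"linear":[0.2,0.02,-0.04],"roll":0},{"linear":[0.3,0.02,-0.05],"roll":0},{"linear":[0.3,0,0],"roll":0},{"linear":[0.2,0,0],"roll":0},{"linear":[0.11,0,0],"roll":0},{"linear":[0,0,0],"roll":0},{"linear":[0,0,0],"roll":0},{"linear":[0,0,0],"roll":0}]'
python3 - <<'E'
from h import *
import cv2
to((.5363,.1756,.21),95.1)
s=env.observe();R=np.array(s["tool_rot"]);p=np.array(s["position"])-R[:,2]*.0187
print("tip",p+.161*R[:,0],"scene",proj("scene",p+.161*R[:,0]),"collar",proj("scene",p+.046*R[:,0]),"tail",proj("scene",p-.04*R[:,0]),"toptip",proj("top",p+.161*R[:,0]))
a=optics.get_image("scene")[:,:,::-1][80:170,290:390];b=optics.get_image("top")[:,:,::-1][165:240,140:240]
C=np.hstack([cv2.resize(a,(400,360),interpolation=2),np.vstack([cv2.resize(b,(400,300),interpolation=2),np.zeros((60,400,3),np.uint8)])]);cv2.imwrite("pics/c9.png",cv2.convertScaleAbs(C,alpha=1.3))
E
```

```text
time_s: 21.65
position: [0.5372, 0.1733, 0.1915]
tool_rot: [[-0.089, 0.996, -0.0], [0.996, 0.089, -0.0], [-0.0, -0.0, -1.0]]
ft_force: [0.7, -0.1, -1.0]
grip_width: 0.0171
gripper_force: 48.8
t 21.65 hold [0.5372 0.1733 0.2102] yaw 95.08 tilt [-1.e-04 -1.e-04 -1.e+00] F [ 0.71 -0.06 -1.01] grip 0.0171 48.8
units [ 0.06  -0.018  0.006] roll -0.0
tip [0.52296498 0.33362218 0.21022852] scene (np.float64(351.5500756554118), np.float64(134.23600425115887)) collar (np.float64(338.9965617294483), np.float64(149.0820520411651)) tail (np.float64(328.4605661652217), np.float64(161.54214047411708)) toptip (np.float64(188.35896189284782), np.float64(207.86391515541936))
```

View pics/c9.png

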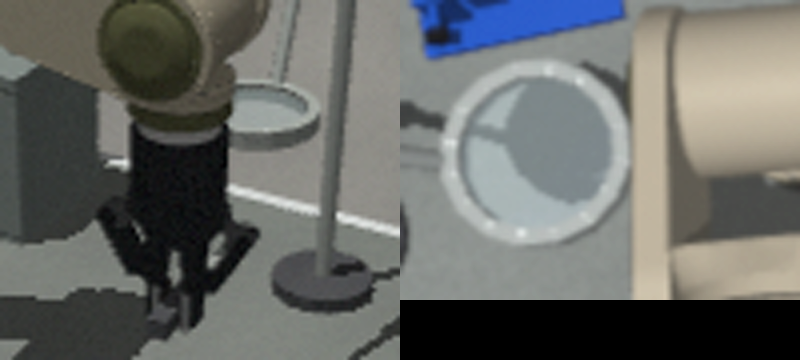

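The rod is level, with its tip at about (0.523, 0.334, 0.210): under the lens centre and 100 mm below the glass. The arm is clear of the ring. I'll let it settle, check, and hand in.

```bash
python3 -m jog '[{"linear":[0.02,-0.01,0],"roll":0},{"linear":[0,0,0],"roll":0},{"linear":[0,0,0],"roll":0},{"linear":[0,0,0],"roll":0},{"linear":[0,0,0],"roll":0},{"linear":[0,0,0],"roll":0},{"linear":[0,0,0],"roll":0},{"linear":[0,0,0],"roll":0},{"linear":[0,0,0],"roll":0},{"linear":[0,0,0],"roll":0},{"linear":[0,0,0],"roll":0},{"linear":[0,0,0],"roll":0}]'
python3 -c "
from h import *
to(None);print(np.abs(env.observe()['qvel']).max());print(env.close_job())"
```

```text
time_s: 22.75
position: [0.5367, 0.1743, 0.1916]
tool_rot: [[-0.089, 0.996, -0.0], [0.996, 0.089, -0.0], [-0.0, -0.0, -1.0]]
ft_force: [0.0, -0.6, -1.9]
grip_width: 0.0169
gripper_force: 48.8
t 22.75 hold [0.5367 0.1743 0.2103] yaw 95.09 tilt [-0. -0. -1.] F [ 0.05 -0.63 -1.93] grip 0.0169 48.8
0.14958024106853912
the job is handed in; nothing more can be done
None
```

I handed the job in at 22.8 s: the gauge rod went into the tube to its collar, paused there and came fully out; it is now held level and still about 100 mm below the lens, though the final tip position is computed (accurate to a few mm), because both cameras' views of the tip were blocked.

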